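# Gauge a milled step block with the bench caliper

### The job

Open the bench caliper, take the mint-green step block from the sloped stand and lay it flat on the caliper's black bed, wide face down and lengthwise across the jaws. Then slide the jaw shut by its orange grip, gently, until the block is against the fixed jaw and the dial needle is in the green, let go, and press the blue hold key right down once the needle is there. Leave the block gripped by the caliper with the needle in the green, and do not disturb the other things on the desk.

Things in the scene. Friction and masses are not known exactly. Their poses are not given: they have to be found in the camera images.
- block: Milled polymer step block, mint green, about 0.15 kg, 100 mm long (x), 48 mm high (z). Lower step 44 mm wide (y) and 16 mm high; on it, centred, a rib 24 mm wide and 32 mm high along the whole length. Origin: centre of the wide underside; z up through the rib. At first it lies rib up on the stand's slope, its x axis running up the slope (26 degrees above level, away from the robot).
- stand: Fixed teal stand, base 180 x 200 mm, origin on the desk. Its grey slope, 128 x 130 mm, rises along the stand's +x at 26 degrees, slope centre at x = +40 mm, 52 mm up; a lip 16 mm proud of the slope holds the block at the low end. A lamp post stands at x = +120, y = +85 mm; a lampshade (90 mm wide, from 160 to 215 mm up) hangs at x = +120, y = -95 mm.
- boom (a point): Middle of the fixed purple lamp boom over the stand, 205 mm up at the stand's x = +52 mm: a bar 16 mm thick along the stand's y, 170 mm long. It bars a vertical tool over the block: come in square to the slope, leaning back towards the stand's -x.
- caliper: Fixed bench caliper, grey base 155 x 250 mm, steel beam along its y axis at x = +75 mm, jaws reaching from the beam to -x. Origin on the desk. The fixed jaw's face lies at y = -90 mm and looks to +y. The black bed for the block (70 mm in x, 125 mm in y, top 30 mm up) lies between the jaws. The jaws stand 31 to 45 mm up (beam blocks at the fixed jaw to 49 mm).
- fixed_jaw: The fixed dark steel jaw. Origin at the height of its underside (31 mm up), in the plane of its measuring face, at the caliper's x = 0; the axes are those of the caliper, so +y points to the moving jaw.
- bed (a point): Centre of the bed's top face, 62.5 mm from the fixed jaw's face; axes as the caliper's. The block goes here, rib up, its x axis along the caliper's x (either way round).
- jaw (a joint): Moving jaw: free gap in m between the fixed jaw's face and the anvil's face while the anvil is not pushed in, 0 to 0.12; it grows as the jaw slides along the caliper's +y. Stiff slide (about 9 N of friction) which stays where it is left. It starts less open than the block is wide.
- jaw_grip (a point): Centre of the orange thumb grip on the moving jaw's carriage, 78 mm above the desk: 30 mm (x) x 22 mm (y) x 42 mm high (its top 89 mm and its foot 47 mm above the desk). Axes as the caliper's. Lies 35 mm to +y of the anvil's face and at the caliper's x = 75 mm.
- anvil (a joint): Sprung brass anvil on the moving jaw: how far in m it is pushed back into the jaw, 0 (free) to 0.012 (end stop). It starts to yield at 3.5 N and needs 0.2 N more per mm. It turns the dial needle beside the carriage by 0.15 rad per mm; the dial's green field is 0.002 to 0.0095 m. With the block against the fixed jaw, jaw gap = 0.044 - anvil.
- console: Fixed white console, 75 x 66 mm, 26 mm high, origin on the desk under its centre; it carries the round hold key.
- hold_key (a joint): Blue spring key, 32 mm across, travel in m: 0 up, 0.006 fully down, where it takes 5 N; springs back.
- hold_key_top (a point): Centre of the top of the blue hold key; press straight down.
- tape: Bystander: yellow tape roll, 84 mm across, 24 mm high, lying flat. Origin on the desk.
- notes: Bystander: lime pad of notes, 76 x 76 x 22 mm. Origin on the desk.
- mug: Bystander: white mug, 80 mm across, 92 mm high. Origin on the desk.
- drive: Bystander: red drive case, 78 x 115 x 20 mm. Origin on the desk.
- cards: Bystander: blue card box, 90 x 60 x 30 mm. Origin on the desk.
- weight: Bystander: brass paperweight, 52 mm across, 60 mm high. Origin on the desk.
- eraser: Bystander: white eraser, 60 x 28 x 16 mm. Origin on the desk.
Not all that is in view belongs to the job. What is shaped like the console but red is not meant.

How it is judged:
On the way, in this order (a step that is already met when the one before it is completed fails the run):
1. the caliper is opened wider than the block (gap over 50 mm) (value of joint jaw above 0.05 m), for 0.1 s.
2. the block lies flat on the bed between the open jaws, wide face down and across them, let go of (z of block in the frame of bed between -0.004 and 0.004 m and x of block in the frame of bed between -0.025 and 0.025 m and y of block in the frame of fixed_jaw between 0.018 and 0.105 m and angle between block's own z axis and vertical below 0.1 rad and angle between the x axis of block and the x axis of caliper, either way round below 0.25 rad and contact force between the fingers and block below 0.3 N), for 0.2 s.
3. the jaw is shut on the block: block against the fixed jaw, needle in the green (value of joint anvil between 0.002 and 0.0095 m and contact force between block and fixed_jaw above 1.5 N), for 0.3 s.
4. the hold key is pressed down while the needle is in the green and the jaw has been let go (all of step 3 and value of joint hold_key above 0.0045 m and contact force between the fingers and caliper below 0.3 N), for 0.1 s.
At the end, for the whole second after the job is handed in: Block flat on the bed (4 mm in height, 6 degrees tilt, 25 mm off the middle along the block), square to the jaws (6 degrees), at rest, pressed on the fixed jaw with over 1.5 N by the anvil, itself pushed in 2 to 9.5 mm (needle in the green); hold key up again (all of step 3 and z of block in the frame of bed between -0.004 and 0.004 m and x of block in the frame of bed between -0.025 and 0.025 m and angle between block's own z axis and vertical below 0.1 rad and angle between the x axis of block and the x axis of caliper, either way round below 0.1 rad and value of joint hold_key below 0.002 m and linear speed of block below 0.01 m/s); the robot touches nothing.
It fails at once if the block is squeezed hard between the jaws (over 15 N on the fixed jaw) (contact force between block and fixed_jaw above 15 N).
It fails at once if a bystander is moved by more than 30 mm (distance of any of tape, notes, mug, drive, cards, weight, eraser from where it was at the start of the episode above 0.03 m).
It also fails if it takes over 72 s, if anything falls off the work surface, if the arm or the gripper's body presses on something with over 40 N, if the wrist force passes 120 N, or if a joint passes its speed limit or range.

### The arm

A 6-joint arm with a two-finger parallel gripper is mounted at the origin on the work surface. World frame = base frame: x ahead of the robot, y to its left, z up, the work surface at z = 0. Lengths are in m, angles in rad, forces in N, time in s.
With the tool pointing down it reaches from about 0.35 to 0.775 m from the base axis. Payload 5.5 kg.
Tool frame: the origin (TCP) lies where the fingers leave the gripper's body, on its centre line; the fingertips stand 73 mm ahead of it and the grasp point (between the pads) lies 54 mm ahead of it; z points along the fingers, y is the direction in which the jaws open and shut (so a half turn about z gives the same grasp; the last joint's range is limited). The gripper opens to 85 mm and grips with 20 to 120 N. Pads are 22 mm wide; open, the fingers measure 114 mm over their backs; the gripper's body (76 mm by 85 mm) begins 54 mm behind the grasp point. The pads swing forward as they close: fully open they stand 13 mm farther back than shut.
Start: joints at [1.058, 0.313, 0.046, 1.304, 0, 1.431], TCP at [0.209, 0.536, 0.304] pointing down, gripper open.
Joint ranges: [-2.76, 2.76], [-0.86, 1.69], [-1.03, 1.26], [-2.2, 2.34], [-1.47, 1.5], [-3.14, 3.14]. Speed limits (rad/s): [2.57, 2.57, 3.14, 3.14, 3.14, 3.14].

### API

Orientations are given as a unit quaternion [w, x, y, z].
In Python, from workcell import env, read_camera, job, cut_out gives the robot as it stands.
- The arm moves only by the tool servo_tool, never from a script. Its argument "deltas" is a list of rows, each an object of numbers: "dx", "dy", "dz": the shift along the world's x, y, z in mm; "rx", "ry", "rz": the turn, a rotation vector about the world's x, y, z in rad; "fingers": the closure, from -1 (fully open) to 1 (shut). A call has 1 to 8 rows; each row shifts and turns the commanded pose from where the row before left it; what a row does not reach is not made up. A row lasts 1/10 s, in which the tool goes at most 50 mm and 8.59 degrees, less where a joint would pass 70% of its speed; a pose out of reach is approached as far as the arm can. A call is refused whole if a number of a shift passes 50 or a number of a turn 0.15, either way. A call with a gripper value outside its range is refused whole. The fingers move at their own pace and stop on an object; "newtons" is the grip in N (left out, the last holds). Time passes only in rows, so rows that do not move let the fingers close. It gives the time, the measured TCP pose, the force and the opening at its end, in the units of the state.
- env.get_state(): the state, without advancing time (a new reading comes with each control period).
- read_camera(name): name is "side" or "top" or "wrist"; returns a dict with "img" (480x640x3 uint8, red, green, blue), "intrinsics" (3x3 intrinsics, pixels), "extrinsics" (4x4, takes a point from camera to world coordinates); the wrist camera has in their place "hand_eye" (4x4, takes a point from camera to tool coordinates, whose origin is the TCP and whose axes are the flange's). Camera axes: x right, y down, z forward; pixel columns grow to the right and rows downward; lengths in m; the calibration is good to about 2 mm. A picture is of the moment at which its call begins: read the wrist's pose just before it. There is no depth.
- job.hand_in(): hands the job in, once; it reports no verdict.
Trained networks look in the newest picture that a camera, given by its name, has taken for a name from the list of things; names that differ only in an ending like _2 or _b are one class to them, and where a whole thing is asked for, a point or a joint stands for the part that bears it (a point fixed in the world has none). Each returns a list of dicts, best first, with "confidence" (0 to 1); they miss things now and then, are a little off and sometimes report something else, mostly with a low value. They report only what shows in the picture. A call takes as long as a camera call. They do not tell look-alikes from the thing itself.
- cut_out(target, camera): "region" (480x640 bool, what is visible of it) and "extent" ([left, top, right, bottom] in pixels, round what is visible of it).
The state is a dict: "clock": time; "joint_pos": joint angles; "qvel": joint speeds; "tau": joint torques, N m; "tcp_pos": TCP position; "orientation": TCP orientation; "wrist_force": force on the tool from outside, world axes, zero at the start; "ft_torque": the same for the moment, N m; "finger_gap": finger opening in m.
Only numpy, scipy, OpenCV 4.12 (cv2) and the standard library are available. Lean on these libraries where they do the work, as an engineer would, in place of code of your own. Each camera call takes 0.05 s, during which the arm holds its last target. There are 200 camera calls.

## Working session

There is one attempt and no reset: what is moved stays moved. The work goes in short steps, Python scripts to look and compute and a tool call to move; the robot and the scene stay as the last step left them, time stands still between calls to the robot, and variables do not carry over. Pictures are saved under pics/ and viewed, about 8 in all and at most 12, crops included, and the job is handed in when it is done.

Besides the shell and the picture viewer there is one more tool, called after "Request:" as a command line: name --argument value ..., lists and objects as JSON in quotes. servo_tool: Moves the arm, as the interface text tells. Its arguments: {"type":"object","properties":{"deltas":{"type":"array"},"newtons":{"type":"number"}},"required":["deltas"]}

```bash
ls; mkdir -p pics
python3 - <<'E'
from workcell import env, read_camera, job, cut_out
import cv2,numpy as np
for c in ["top","side"]:
    r=read_camera(c); cv2.imwrite(f"pics/{c}0.png",r["img"][:,:,::-1])
    print(c,r["intrinsics"].tolist(),np.round(r["extrinsics"],4).tolist())
    for t in ["block","stand","caliper","fixed_jaw","jaw_grip","console","hold_key","jaw"]:
        for d in cut_out(t,c)[:3]:
            ys,xs=np.nonzero(d["region"]); print(t,round(d["confidence"],2),[int(v) for v in d["extent"]],(round(xs.mean(),1),round(ys.mean(),1)),len(xs))
print(env.get_state()); print(read_camera("wrist")["hand_eye"])
E
```

```text
pics
top [[514.9658424355882, 0.0, 319.3790144144907], [0.0, 514.9658424355882, 247.64309844590798], [0.0, 0.0, 1.0]] [[-0.0087, -0.992, 0.1261, 0.4343], [-0.9999, 0.0102, 0.0116, -0.0107], [-0.0128, -0.126, -0.9919, 1.3303], [0.0, 0.0, 0.0, 1.0]]
block 0.86 [402, 261, 423, 300] (np.float64(414.2), np.float64(278.6)) 655
stand 0.67 [371, 217, 491, 306] (np.float64(428.2), np.float64(258.5)) 6331
stand 0.52 [317, 255, 331, 267] (np.float64(326.1), np.float64(258.8)) 121
caliper 0.97 [170, 243, 273, 304] (np.float64(221.0), np.float64(272.5)) 5825
fixed_jaw 0.77 [251, 241, 269, 287] (np.float64(260.2), np.float64(263.6)) 390
jaw_grip 0.8 [214, 242, 252, 287] (np.float64(231.1), np.float64(262.1)) 1118
console 0.65 [304, 295, 334, 329] (np.float64(318.9), np.float64(311.2)) 752
hold_key 0.68 [310, 302, 322, 316] (np.float64(318.5), np.float64(310.4)) 145
side [[601.2611297073362, 0.0, 329.61986488061734], [0.0, 601.2611297073362, 237.01814716168937], [0.0, 0.0, 1.0]] [[-0.9848, -0.1039, 0.1389, 0.3565], [-0.1735, 0.5802, -0.7958, 1.2738], [0.0021, -0.8078, -0.5894, 1.0992], [0.0, 0.0, 0
[... 1325 characters left out ...]
]), 'tau': array([ 1.17637097e-03, -4.80446470e+01,  2.98814481e+01, -1.86232205e-05,
       -2.61389760e-04, -1.86046753e-05]), 'tcp_pos': array([0.20943975, 0.53552727, 0.3039581 ]), 'orientation': array([1.54420670e-05, 1.85302852e-01, 9.82681458e-01, 7.39319882e-05]), 'wrist_force': array([ 0.71834137,  0.53773024, -0.11668893]), 'ft_torque': array([-0.0398084 ,  0.00861427,  0.00518551]), 'finger_gap': 0.08547494324211312}
[[-5.48604184e-04 -9.48982847e-01 -3.15327219e-01  7.84897986e-02]
 [ 9.99998554e-01 -1.02824690e-03  1.35473647e-03 -2.37727446e-04]
 [-1.60985590e-03 -3.15326019e-01  9.48982039e-01 -7.07253204e-02]
 [ 0.00000000e+00  0.00000000e+00  0.00000000e+00  1.00000000e+00]]
```

Run:
```python
import cv2,numpy as np
t=cv2.imread("pics/top0.png")[190:390,140:540]; s=cv2.imread("pics/side0.png")[130:430,190:490]
cv2.imwrite("pics/t1.png",cv2.resize(t,(800,400),interpolation=cv2.INTER_CUBIC))
cv2.imwrite("pics/s1.png",cv2.resize(s,(600,600),interpolation=cv2.INTER_CUBIC))
```

```text
(no output)
```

View pics/t1.png

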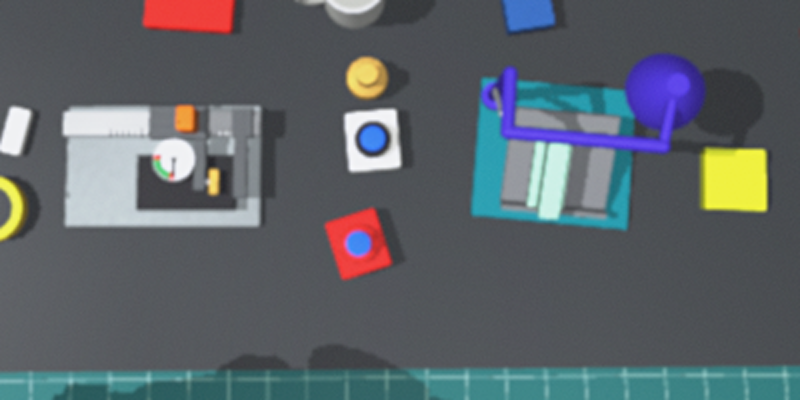

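View pics/s1.png

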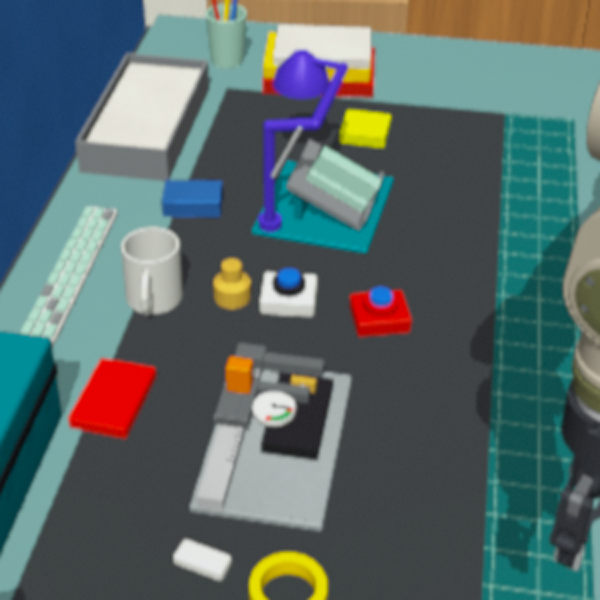

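```bash
cat > h.py <<'E'
import cv2,numpy as np
from workcell import env, read_camera, job, cut_out
from scipy.spatial.transform import Rotation as R
def rot(q): return R.from_quat(np.r_[q[1:],q[0]])
def cam(name):
    if name=="wrist":
        s=env.get_state(); r=read_camera(name)
        T=np.eye(4);T[:3,:3]=rot(s["orientation"]).as_matrix();T[:3,3]=s["tcp_pos"]
        return r["img"],r["intrinsics"],T@r["hand_eye"]
    r=read_camera(name); return r["img"],r["intrinsics"],r["extrinsics"]
def p2w(uv,K,E,z):
    uv=np.atleast_2d(uv).astype(float); d=np.c_[uv,np.ones(len(uv))]@np.linalg.inv(K).T@E[:3,:3].T
    o=E[:3,3]; return o+d*((z-o[2])/d[:,2])[:,None]
def w2p(X,K,E):
    c=(np.atleast_2d(X)-E[:3,3])@E[:3,:3]; c=c@K.T; return c[:,:2]/c[:,2:]
def blob(m):
    n,l,s,c=cv2.connectedComponentsWithStats(m.astype(np.uint8)); i=1+np.argmax(s[1:,4]); return l==i
E
python3 - <<'E'
from h import *
im,K,E=cam("top"); hsv=cv2.cvtColor(im,cv2.COLOR_RGB2HSV)
def rect(m,z,n):
    ys,xs=np.nonzero(m); w=p2w(np.c_[xs,ys],K,E,z)[:,:2]
    (c,s,a)=cv2.minAreaRect((w*1000).astype(np.float32)); print(n,np.round(c,1),np.round(s,1),round(a,1),'mean',np.round(w.mean(0)*1000,1))
H,S,V=cv2.split(hsv)
def box(x0,y0,x1,y1):
    m=np.zeros(H.shape,bool); m[y0:y1,x0:x1]=1; return m
rect(blob((abs(H.astype(int)-93)<8)&(S>150)&box(360,215,470,315)),0.006,"stand")
rect(blob((V<40)&box(195,260,262,300)),0.03,"bed")
rect(blob((V>90)&box(165,235,280,310)),0.02,"calbase")
rect(blob((V>170)&(S<40)&box(300,235,345,280)),0.026,"console")
rect(blob((H>105)&(H<120)&(S>150)&box(310,245,345,275)),0.034,"key")
rect(blob((H>5)&(H<16)&(S>200)&box(220,235,245,262)),0.089,"grip")
rect(blob((H>70)&(H<85)&(V>200)&(S>20)&box(400,255,430,305)),0.08,"block")
print(hsv[258,420],hsv[275,413],hsv[230,385],env.get_state()["clock"])
E
```

```text
stand [ 541.3 -190.7] [ 94.4 145.8] 84.3 mean [ 531.5 -163.6]Traceback (most recent call last):
  File "<stdin>", line 10, in <module>
  File "h.py", line 17, in blob
    n,l,s,c=cv2.connectedComponentsWithStats(m.astype(np.uint8)); i=1+np.argmax(s[1:,4]); return l==i
                                                                      ~~~~~~~~~^^^^^^^^^
    return _wrapfunc(a, 'argmax', axis=axis, out=out, **kwds)
    return bound(*args, **kwds)
ValueError: attempt to get argmax of an empty sequence
```

Run:
```python
from h import *
im,K,E=cam("top"); hsv=cv2.cvtColor(im,cv2.COLOR_RGB2HSV)
H,S,V=[a.astype(int) for a in cv2.split(hsv)]
def box(x0,y0,x1,y1):
    m=np.zeros(H.shape,bool); m[y0:y1,x0:x1]=1; return m
def rect(m,z,n,big=True):
    if not m.any(): return print(n,"none")
    if big: m=blob(m)
    ys,xs=np.nonzero(m); w=p2w(np.c_[xs,ys],K,E,z)[:,:2]
    (c,s,a)=cv2.minAreaRect((w*1000).astype(np.float32)); print(n,np.round(c,1),np.round(s,1),round(a,1),'mean',np.round(w.mean(0)*1000,1),len(xs))
print("desk,bed",hsv[330,250],hsv[285,220],"base",hsv[290,190],"grip",hsv[248,232],"key",hsv[259,326],"con",hsv[250,316],"mint",hsv[275,413],"teal",hsv[240,383],hsv[297,395])
rect((abs(H-93)<10)&(S>120)&(V>60)&box(360,215,470,315),0.006,"stand",False)
rect((V<50)&box(195,262,258,300),0.03,"bed")
rect((V>85)&box(165,235,275,310),0.02,"calbase")
rect((V>170)&(S<40)&box(300,235,345,280),0.026,"console")
rect((H>102)&(H<125)&(S>120)&box(310,245,345,275),0.034,"key")
rect((H>3)&(H<18)&(S>180)&box(220,235,245,262),0.089,"grip")
rect((H>65)&(H<90)&(V>170)&(S>20)&box(395,250,435,305),0.08,"block")
```

```text
desk,bed [105  22  92] [120  14  71] base [ 99  19 213] grip [ 17 191 240] key [108 187 242] con [110   3 244] mint [ 82  45 237] teal [125 180 237] [ 94 194 180]
stand [ 552.5 -244.7] [201.8 181.2] 84.1 mean [ 554.9 -240.3] 2173
bed [517.6 176.9] [22.8  2.5] 0.4 mean [517.4 177. ] 19
calbase [541.8 262. ] [284.  189.8] 89.5 mean [542.5 269.6] 7134
console [568.8 -11.2] [76.  66.7] 4.6 mean [568.2 -10.1] 509
key [571.3 -12. ] [35.4 33.1] 89.4 mean [570.6 -11.7] 158
grip [591.  214.2] [29.8 19.5] 0.7 mean [591.  214.3] 109
block [ 512.9 -223.2] [44.2 91.1] 79.1 mean [ 514.2 -224.3] 634
```

Request:
servo_tool --deltas '[{"dx":29,"dy":-32.5,"rz":0.0467,"fingers":-1},{"dx":29,"dy":-32.5,"rz":0.0467},{"dx":29,"dy":-32.5,"rz":0.0467},{"dx":29,"dy":-32.5,"rz":0.0467},{"dx":29,"dy":-32.5,"rz":0.0467},{"dx":29,"dy":-32.5,"rz":0.0467},{"dx":29,"dy":-32.5,"rz":0.0467},{"dx":29,"dy":-32.5,"rz":0.0467}]' --newtons 40

```text
invalid input at $.deltas[0]: expected keys dx, dy, dz, rx, ry, rz, fingers
```

Request:
servo_tool --deltas '[{"dx":29,"dy":-32.5},{"dx":29,"dy":-32.5},{},{}]'

```text
invalid input at $.deltas[0]: expected keys dx, dy, dz, rx, ry, rz, fingers
```

Run:
```python
from h import *
im,K,E=cam("wrist"); cv2.imwrite("pics/w1.png",im[:,:,::-1]); s=env.get_state(); print(s["tcp_pos"],s["orientation"],s["clock"]); np.savez("w1.npz",K=K,E=E)
```

```text
[0.20946833 0.53552245 0.30391262] [3.56383126e-05 1.85312361e-01 9.82679667e-01 2.11168843e-05] 1.1
```

View pics/w1.png

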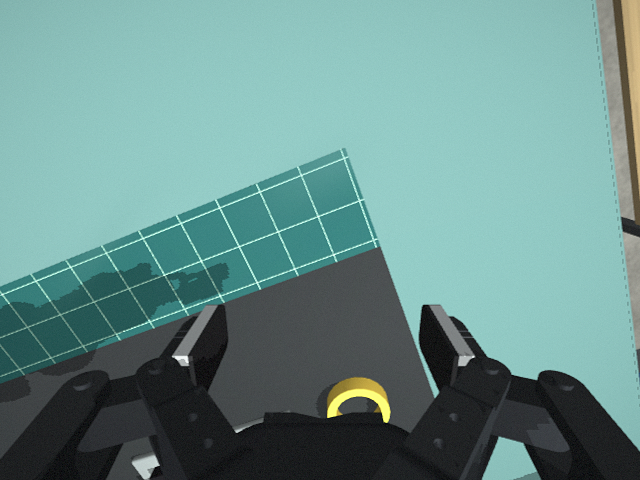

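Request:
servo_tool --deltas '[{"dx":29,"dy":-32.5,"dz":4,"rx":0,"ry":0,"rz":0.0467,"fingers":-1},{"dx":29,"dy":-32.5,"dz":4,"rx":0,"ry":0,"rz":0.0467,"fingers":-1},{"dx":29,"dy":-32.5,"dz":4,"rx":0,"ry":0,"rz":0.0467,"fingers":-1},{"dx":29,"dy":-32.5,"dz":4,"rx":0,"ry":0,"rz":0.0467,"fingers":-1},{"dx":29,"dy":-32.5,"dz":4,"rx":0,"ry":0,"rz":0.0467,"fingers":-1},{"dx":29,"dy":-32.5,"dz":4,"rx":0,"ry":0,"rz":0.0467,"fingers":-1},{"dx":29,"dy":-32.5,"dz":4,"rx":0,"ry":0,"rz":0.0467,"fingers":-1},{"dx":29,"dy":-32.5,"dz":4,"rx":0,"ry":0,"rz":0.0467,"fingers":-1}]' --newtons 40

```text
clock: 1.9
tcp_pos: [0.4424, 0.2741, 0.3363]
orientation: [0.0, -0.001, 1.0, 0.0]
wrist_force: [-0.4, 1.2, -1.1]
finger_gap: 0.0848
```

Request:
servo_tool --deltas '[{"dx":29,"dy":-32.5,"dz":0,"rx":0,"ry":0,"rz":0,"fingers":-1},{"dx":29,"dy":-32.5,"dz":0,"rx":0,"ry":0,"rz":0,"fingers":-1},{"dx":0,"dy":0,"dz":0,"rx":0,"ry":0,"rz":0,"fingers":-1},{"dx":0,"dy":0,"dz":0,"rx":0,"ry":0,"rz":0,"fingers":-1}]'

```text
clock: 2.3
tcp_pos: [0.4999, 0.2096, 0.3356]
orientation: [-0.0, 0.001, 1.0, 0.0]
wrist_force: [-0.3, -0.4, -0.3]
finger_gap: 0.0855
```

Run:
```python
from h import *
im,K,E=cam("wrist"); s=env.get_state(); print(s["tcp_pos"],s["orientation"],s["clock"]); np.savez("w1.npz",K=K,E=E,im=im)
# overlay hypothesis caliper: x0=.516,y0=.243
x0,y0=.516,.243
def quad(a,b,c,d,z): return np.array([[x0+a,y0+c,z],[x0+b,y0+c,z],[x0+b,y0+d,z],[x0+a,y0+d,z]])
o=im[:,:,::-1].copy()
for q,col in [(quad(-.035,.035,-.09,.035,.03),(0,0,255)),(quad(-.0775,.0775,-.125,.125,.0),(0,255,255)),(np.array([[.576,.2032,.089],[.606,.2032,.089],[.606,.2252,.089],[.576,.2252,.089]]),(255,0,255))]:
    cv2.polylines(o,[np.round(w2p(q,K,E)).astype(np.int32)],True,col,1)
cv2.imwrite("pics/w2.png",o)
```

```text
[0.49919764 0.21044149 0.33575702] [-4.19286194e-04 -1.69773313e-05  9.99999903e-01  1.30200368e-04] 2.35
```

View pics/w2.png

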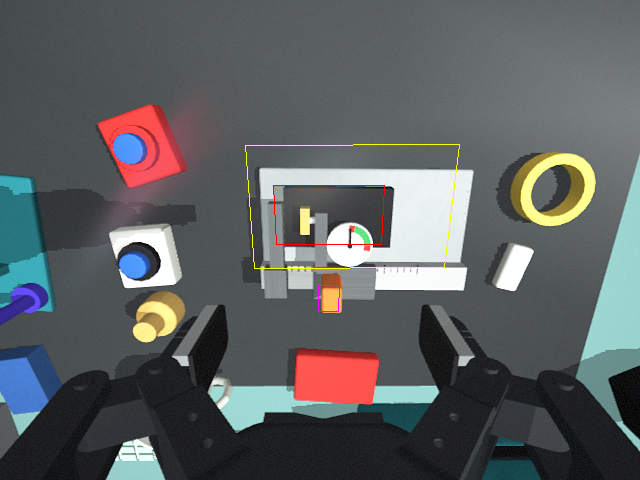

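Run:
```python
from h import *
d=np.load("w1.npz");K,E=d["K"],d["E"]
for n,uv,z in [("bedBR",(393.5,248),.03),("bedTR",(393.5,187),.03),("bedTL",(285,185),.03),("jawface bot",(285,203),.045),("jawface mid",(285,240),.045),("anvil face",(300,221),.041),("grip top c",(331,299),.089),("grip L top",(321,298),.089),("grip R",(342,298),.089),("key",(133,265),.034),("base TL",(260,169),.018),("base TR",(473,170),.018),("beamR",(466,278),.04),("beamL",(262,276),.04)]:
    print(n,np.round(p2w(uv,K,E,z)[0]*1000,1))
```

```text
bedBR [556.1 293.   30. ]
bedTR [483.3 288.3  30. ]
bedTL [480.8 166.6  30. ]
jawface bot [498.1 167.6  45. ]
jawface mid [540.7 165.9  45. ]
anvil face [519.5 183.2  41. ]
grip top c [592.  217.3  89. ]
grip L top [590.8 206.7  89. ]
grip R [590.9 228.9  89. ]
key [575.3 -18.4  34. ]
base TL [464.4 137.5  18. ]
base TR [466.1 380.4  18. ]
beamR [590.8 379.9  40. ]
beamL [587.5 136.2  40. ]
```

Request:
servo_tool --deltas '[{"dx":40,"dy":3,"dz":-20,"rx":0,"ry":0,"rz":0,"fingers":-1},{"dx":40,"dy":3,"dz":-20,"rx":0,"ry":0,"rz":0,"fingers":-1},{"dx":11,"dy":0,"dz":-45,"rx":0,"ry":0,"rz":0,"fingers":-0.4},{"dx":0,"dy":0,"dz":-45,"rx":0,"ry":0,"rz":0,"fingers":-0.3},{"dx":0,"dy":0,"dz":-45,"rx":0,"ry":0,"rz":0,"fingers":-0.3},{"dx":0,"dy":0,"dz":-30,"rx":0,"ry":0,"rz":0,"fingers":-0.2},{"dx":0,"dy":0,"dz":0,"rx":0,"ry":0,"rz":0,"fingers":-0.2},{"dx":0,"dy":0,"dz":0,"rx":0,"ry":0,"rz":0,"fingers":0}]' --newtons 30

```text
clock: 3.15
tcp_pos: [0.5897, 0.2178, 0.1315]
orientation: [-0.0, -0.001, 1.0, 0.0]
wrist_force: [1.2, 0.7, 0.0]
finger_gap: 0.0425
```

Request:
servo_tool --deltas '[{"dx":0,"dy":0,"dz":0,"rx":0,"ry":0,"rz":0,"fingers":0.5},{"dx":0,"dy":0,"dz":0,"rx":0,"ry":0,"rz":0,"fingers":1},{"dx":0,"dy":0,"dz":0,"rx":0,"ry":0,"rz":0,"fingers":1},{"dx":0,"dy":0,"dz":0,"rx":0,"ry":0,"rz":0,"fingers":1}]'

```text
clock: 3.55
tcp_pos: [0.5918, 0.2176, 0.134]
orientation: [0.002, -0.0, 1.0, 0.001]
wrist_force: [-1.6, 3.1, 6.4]
finger_gap: 0.0212
```

Request:
servo_tool --deltas '[{"dx":0,"dy":10,"dz":0,"rx":0,"ry":0,"rz":0,"fingers":1},{"dx":0,"dy":10,"dz":0,"rx":0,"ry":0,"rz":0,"fingers":1},{"dx":0,"dy":10,"dz":0,"rx":0,"ry":0,"rz":0,"fingers":1},{"dx":0,"dy":10,"dz":0,"rx":0,"ry":0,"rz":0,"fingers":1},{"dx":0,"dy":10,"dz":0,"rx":0,"ry":0,"rz":0,"fingers":1},{"dx":0,"dy":10,"dz":0,"rx":0,"ry":0,"rz":0,"fingers":1},{"dx":0,"dy":10,"dz":0,"rx":0,"ry":0,"rz":0,"fingers":1},{"dx":0,"dy":0,"dz":0,"rx":0,"ry":0,"rz":0,"fingers":1}]'

```text
clock: 4.35
tcp_pos: [0.5924, 0.2861, 0.134]
orientation: [0.003, 0.0, 1.0, -0.001]
wrist_force: [1.8, -3.9, 6.9]
finger_gap: 0.022
```

Request:
servo_tool --deltas '[{"dx":0,"dy":0,"dz":0,"rx":0,"ry":0,"rz":0,"fingers":0},{"dx":0,"dy":0,"dz":0,"rx":0,"ry":0,"rz":0,"fingers":-0.4},{"dx":0,"dy":0,"dz":0,"rx":0,"ry":0,"rz":0,"fingers":-0.4},{"dx":0,"dy":0,"dz":30,"rx":0,"ry":0,"rz":0,"fingers":-0.4},{"dx":0,"dy":0,"dz":40,"rx":0,"ry":0,"rz":0,"fingers":-0.4},{"dx":-15,"dy":0,"dz":45,"rx":0,"ry":0,"rz":0,"fingers":-0.4},{"dx":-20,"dy":0,"dz":45,"rx":0,"ry":0,"rz":0,"fingers":-0.6},{"dx":-20,"dy":0,"dz":40,"rx":0,"ry":0,"rz":0,"fingers":-1}]'

```text
clock: 5.15
tcp_pos: [0.5349, 0.2865, 0.3329]
orientation: [0.0, -0.0, 1.0, 0.0]
wrist_force: [0.2, 0.9, -0.2]
finger_gap: 0.0806
```

Request:
servo_tool --deltas '[{"dx":-4,"dy":-47,"dz":0,"rx":0,"ry":-0.0567,"rz":0,"fingers":-1},{"dx":-4,"dy":-47,"dz":0,"rx":0,"ry":-0.0567,"rz":0,"fingers":-1},{"dx":-4,"dy":-47,"dz":0,"rx":0,"ry":-0.0567,"rz":0,"fingers":-1},{"dx":-4,"dy":-47,"dz":0,"rx":0,"ry":-0.0567,"rz":0,"fingers":-1},{"dx":-4,"dy":-47,"dz":0,"rx":0,"ry":-0.0567,"rz":0,"fingers":-1},{"dx":-4,"dy":-47,"dz":0,"rx":0,"ry":-0.0567,"rz":0,"fingers":-1},{"dx":-4,"dy":-47,"dz":0,"rx":0,"ry":-0.0567,"rz":0,"fingers":-1},{"dx":-4,"dy":-47,"dz":0,"rx":0,"ry":-0.0567,"rz":0,"fingers":-1}]'

```text
clock: 5.95
tcp_pos: [0.5027, -0.0909, 0.3313]
orientation: [0.226, -0.001, 0.974, -0.0]
wrist_force: [0.2, -0.1, -0.5]
finger_gap: 0.0856
```

Request:
servo_tool --deltas '[{"dx":-4,"dy":-47,"dz":0,"rx":0,"ry":0,"rz":-0.035,"fingers":-1},{"dx":-4,"dy":-47,"dz":-10,"rx":0,"ry":0,"rz":-0.035,"fingers":-1},{"dx":-4,"dy":-47,"dz":-10,"rx":0,"ry":0,"rz":-0.033,"fingers":-1},{"dx":0,"dy":0,"dz":-10,"rx":0,"ry":0,"rz":0,"fingers":-1},{"dx":0,"dy":0,"dz":0,"rx":0,"ry":0,"rz":0,"fingers":-1},{"dx":0,"dy":0,"dz":0,"rx":0,"ry":0,"rz":0,"fingers":-1}]'

```text
clock: 6.55
tcp_pos: [0.4911, -0.2294, 0.3005]
orientation: [0.224, 0.049, 0.973, -0.011]
wrist_force: [0.8, -0.0, -0.4]
finger_gap: 0.0856
```

```bash
cat > blk.py <<'E'
from h import *
def blockT(sx,sy,yaw,ly,s=-14):
    A=np.eye(4);A[:3,:3]=R.from_euler("ZY",[yaw,-26],degrees=True).as_matrix()
    c,si=np.cos(np.radians(26)),np.sin(np.radians(26))
    l=np.array([.040+s*.001*c,ly*.001,.052+s*.001*si])
    A[:3,3]=np.array([sx,sy,0])*.001+R.from_euler("Z",yaw,degrees=True).apply(l); return A
def wires(T):
    L=[]
    for z,w in [(0,22),(16,22),(16,12),(48,12)]:
        q=np.array([[-50,-w,z],[50,-w,z],[50,w,z],[-50,w,z]])*.001
        L.append(q@T[:3,:3].T+T[:3,3])
    return L
E
python3 - <<'E'
from blk import *
im,K,E=cam("wrist"); s=env.get_state(); print(s["tcp_pos"],s["orientation"],s["clock"]); np.savez("w3.npz",K=K,E=E,im=im)
T=blockT(552.5,-244.7,-5.9,8)
o=im[:,:,::-1].copy()
for q in wires(T): cv2.polylines(o,[np.round(w2p(q,K,E)).astype(np.int32)],True,(0,0,255),1)
cv2.imwrite("pics/w3.png",o)
E
```

```text
[ 0.491525   -0.22919614  0.30109329] [ 0.22452422  0.04894209  0.97317399 -0.01122225] 6.6
```

View pics/w3.png

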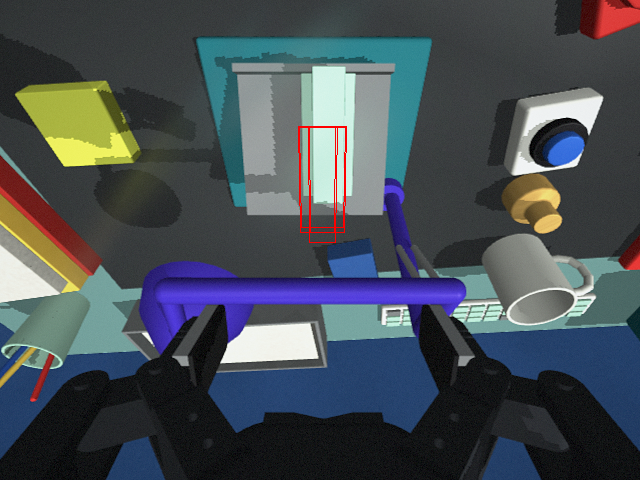

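Run:
```python
from blk import *
from scipy.optimize import minimize
d=np.load("w3.npz");K,E,im=d["K"],d["E"],d["im"]
hsv=cv2.cvtColor(im,cv2.COLOR_RGB2HSV).astype(int)
m=np.zeros((480,640),bool);m[50:225,285:370]=1
m=blob(m&(hsv[...,0]>65)&(hsv[...,0]<92)&(hsv[...,1]>18)&(hsv[...,2]>110)); print(m.sum())
def ren(p,k=4):
    T=blockT(p[0],p[1],p[2],0,p[3]); o=np.zeros((480,640),np.uint8)
    Q=wires(T)
    for q in (np.r_[Q[0],Q[1]],np.r_[Q[2],Q[3]]):
        h=cv2.convexHull(w2p(q,K,E).astype(np.float32)); cv2.fillConvexPoly(o,np.round(h*16).astype(np.int32),1,shift=4)
    return o>0
def f(p):
    r=ren([p[0],p[1],p[2],-14]); return 1-(r&m).sum()/(r|m).sum()
best=min((minimize(f,[x,y,a],method="Nelder-Mead",options=dict(initial_simplex=[[x,y,a],[x+8,y,a],[x,y+8,a],[x,y,a+4]])) for x in (505,515) for y in (-232,-240) for a in (-6,)),key=lambda r:r.fun)
print(best.x,best.fun)
T=blockT(*best.x,0); print(np.round(T,4).tolist())
o=im[:,:,::-1].copy()
for q in wires(T): cv2.polylines(o,[np.round(w2p(q,K,E)*1).astype(np.int32)],True,(0,0,255),1)
c=cv2.resize(o[40:230,230:400],None,fx=3,fy=3); mm=cv2.resize(np.repeat((m*255).astype(np.uint8)[40:230,285:370,None],3,2),None,fx=3,fy=3)
cv2.imwrite("pics/w4.png",np.hstack([c,mm]))
G=T@np.array([0,0,.040,1]); n=T[:3,2]; print("grasp tcp",G[:3]+n*.054,"n",n)
```

```text
7953
[ 508.65007898 -227.46676918   -6.07449749] 0.13009049773755654
[[0.8937, 0.1058, -0.4359, 0.5359], [-0.0951, 0.9944, 0.0464, -0.2304], [0.4384, 0.0, 0.8988, 0.0459], [0.0, 0.0, 0.0, 1.0]]
grasp tcp [ 0.4949375  -0.22600749  0.13034944] n [-0.43590976  0.04638908  0.89879405]
```

View pics/w4.png

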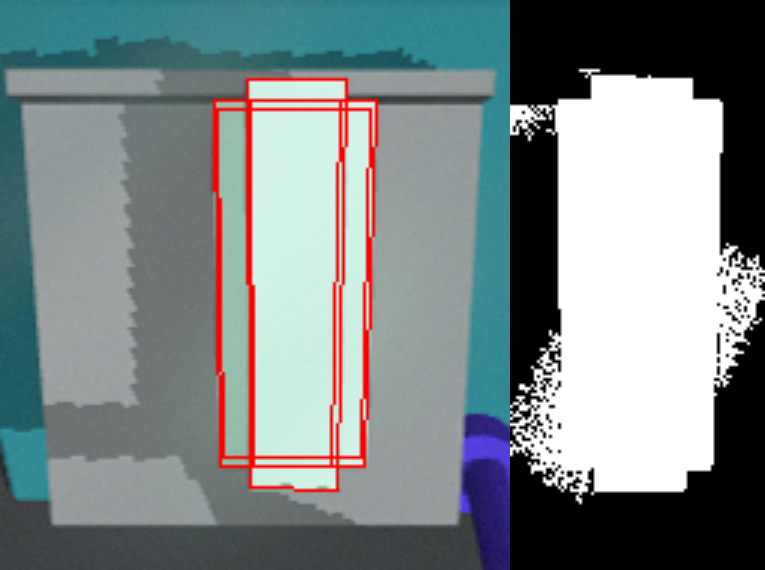

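Request:
servo_tool --deltas '[{"dx":-20,"dy":4,"dz":-40,"rx":0,"ry":0,"rz":0,"fingers":-0.5},{"dx":-20,"dy":4,"dz":-41,"rx":0,"ry":0,"rz":0,"fingers":-0.3},{"dx":0,"dy":0,"dz":0,"rx":0,"ry":0,"rz":-0.003,"fingers":-0.3},{"dx":13.1,"dy":-1.4,"dz":-27,"rx":0,"ry":0,"rz":0,"fingers":-0.3},{"dx":13.1,"dy":-1.4,"dz":-27,"rx":0,"ry":0,"rz":0,"fingers":-0.3},{"dx":13.1,"dy":-1.4,"dz":-27,"rx":0,"ry":0,"rz":0,"fingers":-0.3},{"dx":4.3,"dy":-0.4,"dz":-9,"rx":0,"ry":0,"rz":0,"fingers":-0.3},{"dx":0,"dy":0,"dz":0,"rx":0,"ry":0,"rz":0,"fingers":-0.3}]'

```text
clock: 7.4
tcp_pos: [0.4959, -0.2261, 0.1298]
orientation: [0.224, 0.05, 0.973, -0.011]
wrist_force: [0.2, 0.0, -0.8]
finger_gap: 0.0557
```

Request:
servo_tool --deltas '[{"dx":0,"dy":0,"dz":0,"rx":0,"ry":0,"rz":0,"fingers":0.2},{"dx":0,"dy":0,"dz":0,"rx":0,"ry":0,"rz":0,"fingers":0.6},{"dx":0,"dy":0,"dz":0,"rx":0,"ry":0,"rz":0,"fingers":1},{"dx":0,"dy":0,"dz":0,"rx":0,"ry":0,"rz":0,"fingers":1},{"dx":0,"dy":0,"dz":0,"rx":0,"ry":0,"rz":0,"fingers":1}]' --newtons 40

```text
clock: 7.9
tcp_pos: [0.4956, -0.2275, 0.1318]
orientation: [0.226, 0.051, 0.973, -0.013]
wrist_force: [-2.9, 2.2, 7.0]
finger_gap: 0.0234
```

Request:
servo_tool --deltas '[{"dx":-4.4,"dy":0.5,"dz":9,"rx":0,"ry":0,"rz":0,"fingers":1},{"dx":-8.7,"dy":0.9,"dz":18,"rx":0,"ry":0,"rz":0,"fingers":1},{"dx":-13.1,"dy":1.4,"dz":27,"rx":0,"ry":0,"rz":0,"fingers":1},{"dx":-17.4,"dy":1.8,"dz":36,"rx":0,"ry":0,"rz":0,"fingers":1},{"dx":0,"dy":20,"dz":30,"rx":0,"ry":0,"rz":0,"fingers":1},{"dx":0,"dy":40,"dz":20,"rx":0,"ry":0,"rz":0.053,"fingers":1},{"dx":0,"dy":45,"dz":15,"rx":0,"ry":0,"rz":0.053,"fingers":1},{"dx":0,"dy":45,"dz":0,"rx":0,"ry":0.057,"rz":0,"fingers":1}]'

```text
clock: 8.7
tcp_pos: [0.4507, -0.0721, 0.2879]
orientation: [0.199, 0.0, 0.98, -0.001]
wrist_force: [1.6, 0.0, -1.6]
finger_gap: 0.0234
```

Request:
servo_tool --deltas '[{"dx":11,"dy":43,"dz":0,"rx":0,"ry":0.0567,"rz":0,"fingers":1},{"dx":11,"dy":43,"dz":0,"rx":0,"ry":0.0567,"rz":0,"fingers":1},{"dx":11,"dy":43,"dz":0,"rx":0,"ry":0.0567,"rz":0,"fingers":1},{"dx":11,"dy":43,"dz":0,"rx":0,"ry":0.0567,"rz":0,"fingers":1},{"dx":11,"dy":43,"dz":0,"rx":0,"ry":0.0567,"rz":0,"fingers":1},{"dx":11,"dy":43,"dz":0,"rx":0,"ry":0.0567,"rz":0,"fingers":1},{"dx":0,"dy":10,"dz":0,"rx":0,"ry":0.0568,"rz":0,"fingers":1},{"dx":0,"dy":0,"dz":0,"rx":0,"ry":0,"rz":0,"fingers":1}]'

```text
clock: 9.5
tcp_pos: [0.5177, 0.197, 0.2845]
orientation: [-0.001, -0.002, 1.0, -0.0]
wrist_force: [0.2, -0.6, -1.7]
finger_gap: 0.0236
```

Request:
servo_tool --deltas '[{"dx":0,"dy":0,"dz":-45,"rx":0,"ry":0,"rz":0,"fingers":1},{"dx":0,"dy":0,"dz":0,"rx":0,"ry":0,"rz":0,"fingers":1},{"dx":0,"dy":0,"dz":0,"rx":0,"ry":0,"rz":0,"fingers":1}]'

```text
clock: 9.8
tcp_pos: [0.5163, 0.1943, 0.2401]
orientation: [-0.001, 0.0, 1.0, -0.0]
wrist_force: [0.1, 0.4, -0.6]
finger_gap: 0.0236
```

Run:
```python
from h import *
im,K,E=cam("wrist"); s=env.get_state(); print(s["tcp_pos"],s["orientation"],s["clock"],s["wrist_force"]); np.savez("w5.npz",K=K,E=E,im=im)
a=cv2.resize(im[:,:,::-1],None,fx=.75,fy=.75)
im,K,E=cam("side"); cv2.imwrite("pics/s5.png",np.hstack([a,cv2.resize(im[280:420,250:380,::-1],(320,360))]))
```

```text
[0.51738928 0.19463556 0.24146729] [4.62589033e-04 2.22655771e-04 9.99999867e-01 4.21523115e-05] 9.85 [-0.3963203  -0.37295436 -0.53961997]
```

View pics/s5.png

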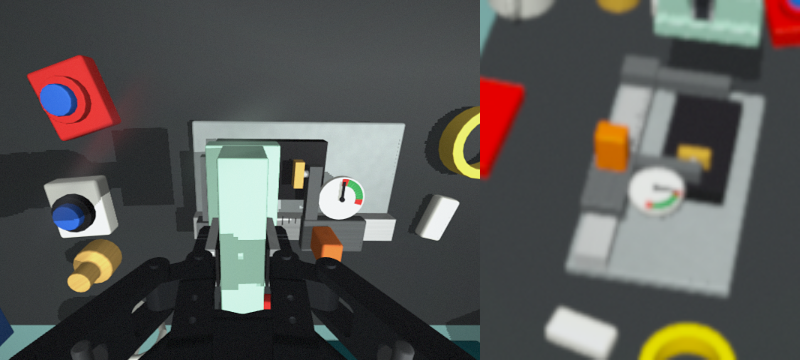

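Request:
servo_tool --deltas '[{"dx":0,"dy":12,"dz":-25,"rx":0,"ry":0,"rz":0,"fingers":1},{"dx":0,"dy":0,"dz":-30,"rx":0,"ry":0,"rz":0,"fingers":1},{"dx":0,"dy":0,"dz":-25,"rx":0,"ry":0,"rz":0,"fingers":1},{"dx":0,"dy":0,"dz":-15,"rx":0,"ry":0,"rz":0,"fingers":1},{"dx":0,"dy":0,"dz":-10,"rx":0,"ry":0,"rz":0,"fingers":1},{"dx":0,"dy":0,"dz":0,"rx":0,"ry":0,"rz":0,"fingers":1},{"dx":0,"dy":0,"dz":0,"rx":0,"ry":0,"rz":0,"fingers":1}]'

```text
clock: 10.6
tcp_pos: [0.5184, 0.2076, 0.1364]
orientation: [0.001, -0.0, 1.0, 0.0]
wrist_force: [-0.5, -0.8, -0.6]
finger_gap: 0.023
```

Request:
servo_tool --deltas '[{"dx":0,"dy":0,"dz":-2,"rx":0,"ry":0,"rz":0,"fingers":1},{"dx":0,"dy":0,"dz":-2,"rx":0,"ry":0,"rz":0,"fingers":1},{"dx":0,"dy":0,"dz":0,"rx":0,"ry":0,"rz":0,"fingers":1}]'

```text
clock: 10.9
tcp_pos: [0.5176, 0.2076, 0.1312]
orientation: [0.0, -0.0, 1.0, 0.0]
wrist_force: [-0.1, 0.2, -1.7]
finger_gap: 0.0233
```

Request:
servo_tool --deltas '[{"dx":0,"dy":0,"dz":-1.5,"rx":0,"ry":0,"rz":0,"fingers":1},{"dx":0,"dy":0,"dz":-1.5,"rx":0,"ry":0,"rz":0,"fingers":1},{"dx":0,"dy":0,"dz":0,"rx":0,"ry":0,"rz":0,"fingers":1}]'

```text
clock: 11.2
tcp_pos: [0.5173, 0.2075, 0.1277]
orientation: [-0.0, -0.0, 1.0, -0.0]
wrist_force: [-0.3, -0.7, -1.4]
finger_gap: 0.0235
```

Request:
servo_tool --deltas '[{"dx":0,"dy":0,"dz":-1.5,"rx":0,"ry":0,"rz":0,"fingers":1},{"dx":0,"dy":0,"dz":0,"rx":0,"ry":0,"rz":0,"fingers":1}]'

```text
clock: 11.4
tcp_pos: [0.5173, 0.2075, 0.1262]
orientation: [-0.0, -0.0, 1.0, -0.0]
wrist_force: [-0.3, -0.2, -0.8]
finger_gap: 0.0232
```

Request:
servo_tool --deltas '[{"dx":0,"dy":0,"dz":-1.5,"rx":0,"ry":0,"rz":0,"fingers":1},{"dx":0,"dy":0,"dz":0,"rx":0,"ry":0,"rz":0,"fingers":1}]'

```text
clock: 11.6
tcp_pos: [0.5173, 0.2075, 0.1247]
orientation: [-0.0, -0.0, 1.0, 0.0]
wrist_force: [0.5, -1.0, -1.4]
finger_gap: 0.0232
```

Request:
servo_tool --deltas '[{"dx":0,"dy":0,"dz":-1.5,"rx":0,"ry":0,"rz":0,"fingers":1},{"dx":0,"dy":0,"dz":0,"rx":0,"ry":0,"rz":0,"fingers":1}]'

```text
clock: 11.8
tcp_pos: [0.5173, 0.2075, 0.1232]
orientation: [-0.0, -0.0, 1.0, 0.0]
wrist_force: [-0.8, 0.7, -1.0]
finger_gap: 0.0233
```

Request:
servo_tool --deltas '[{"dx":0,"dy":0,"dz":-1.5,"rx":0,"ry":0,"rz":0,"fingers":1},{"dx":0,"dy":0,"dz":0,"rx":0,"ry":0,"rz":0,"fingers":1}]'

```text
clock: 12.0
tcp_pos: [0.5174, 0.2075, 0.1217]
orientation: [-0.0, -0.0, 1.0, 0.0]
wrist_force: [-0.8, 1.1, -0.2]
finger_gap: 0.0235
```

Request:
servo_tool --deltas '[{"dx":0,"dy":0,"dz":-1.5,"rx":0,"ry":0,"rz":0,"fingers":1},{"dx":0,"dy":0,"dz":0,"rx":0,"ry":0,"rz":0,"fingers":1}]'

```text
clock: 12.2
tcp_pos: [0.5175, 0.2076, 0.1204]
orientation: [-0.0, -0.0, 1.0, 0.0]
wrist_force: [0.7, -0.3, -0.9]
finger_gap: 0.0234
```

Run:
```python
from blk import *
im,K,E=cam("side"); T=np.eye(4);T[:3,3]=[.5175,.2076,.030]
o=im[:,:,::-1].copy(); a=o.copy()
for q in wires(T): cv2.polylines(o,[np.round(w2p(q,K,E)).astype(np.int32)],True,(0,0,255),1)
f=lambda x:cv2.resize(x[280:400,270:370],(400,480),interpolation=cv2.INTER_CUBIC)
cv2.imwrite("pics/s6.png",np.hstack([f(a),f(o)]))
```

```text
(no output)
```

View pics/s6.png

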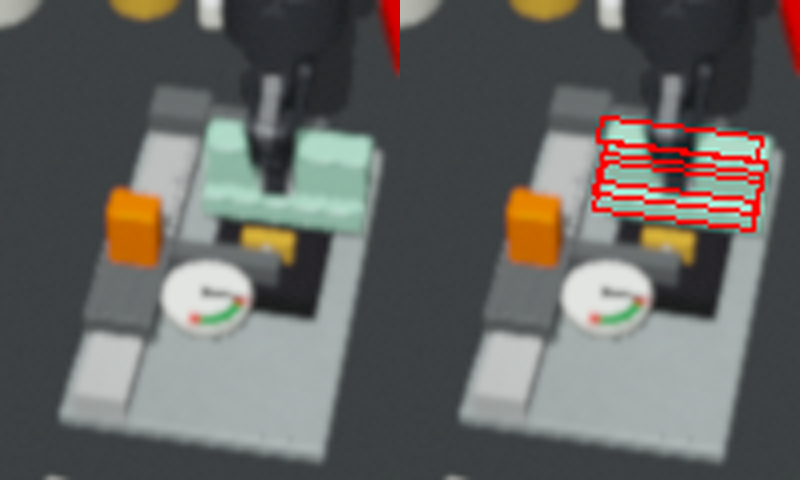

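Request:
servo_tool --deltas '[{"dx":0,"dy":0,"dz":-1.5,"rx":0,"ry":0,"rz":0,"fingers":1},{"dx":0,"dy":0,"dz":0,"rx":0,"ry":0,"rz":0,"fingers":1}]'

```text
clock: 12.45
tcp_pos: [0.5175, 0.2076, 0.1203]
orientation: [0.0, -0.0, 1.0, 0.0]
wrist_force: [-2.7, 0.0, 8.7]
finger_gap: 0.0233
```

Request:
servo_tool --deltas '[{"dx":0,"dy":0,"dz":-1.5,"rx":0,"ry":0,"rz":0,"fingers":1},{"dx":0,"dy":0,"dz":0,"rx":0,"ry":0,"rz":0,"fingers":1}]'

```text
clock: 12.65
tcp_pos: [0.5174, 0.2076, 0.1202]
orientation: [0.001, -0.0, 1.0, 0.0]
wrist_force: [-6.4, -1.2, 19.2]
finger_gap: 0.0235
```

Request:
servo_tool --deltas '[{"dx":0,"dy":0,"dz":2,"rx":0,"ry":0,"rz":0,"fingers":1},{"dx":0,"dy":0,"dz":0,"rx":0,"ry":0,"rz":0,"fingers":0.1},{"dx":0,"dy":0,"dz":0,"rx":0,"ry":0,"rz":0,"fingers":0.1},{"dx":0,"dy":0,"dz":0,"rx":0,"ry":0,"rz":0,"fingers":0.1}]'

```text
clock: 13.05
tcp_pos: [0.5174, 0.2075, 0.1191]
orientation: [-0.0, -0.0, 1.0, 0.0]
wrist_force: [0.2, 0.7, 0.3]
finger_gap: 0.0384
```

Request:
servo_tool --deltas '[{"dx":0,"dy":0,"dz":15,"rx":0,"ry":0,"rz":0,"fingers":0},{"dx":0,"dy":0,"dz":25,"rx":0,"ry":0,"rz":0,"fingers":-0.1},{"dx":0,"dy":0,"dz":45,"rx":0,"ry":0,"rz":0,"fingers":-0.2},{"dx":0,"dy":20,"dz":45,"rx":0,"ry":0,"rz":0,"fingers":-0.3},{"dx":0,"dy":30,"dz":45,"rx":0,"ry":0,"rz":0,"fingers":-0.3},{"dx":0,"dy":0,"dz":0,"rx":0,"ry":0,"rz":0,"fingers":-0.3}]'

```text
clock: 13.65
tcp_pos: [0.5199, 0.2584, 0.2975]
orientation: [0.005, -0.002, 1.0, 0.002]
wrist_force: [0.2, -0.9, -0.0]
finger_gap: 0.0556
```

Run:
```python
from h import *
im,K,E=cam("wrist"); s=env.get_state(); print(s["tcp_pos"],s["orientation"],s["clock"],s["wrist_force"]); np.savez("w7.npz",K=K,E=E,im=im)
cv2.imwrite("pics/w7.png",im[60:420,120:600,::-1])
```

```text
[0.51891922 0.25703078 0.2941851 ] [ 0.00300637 -0.00146902  0.9999937   0.00118404] 13.7 [-0.31004913 -0.14428631 -1.23597539]
```

View pics/w7.png

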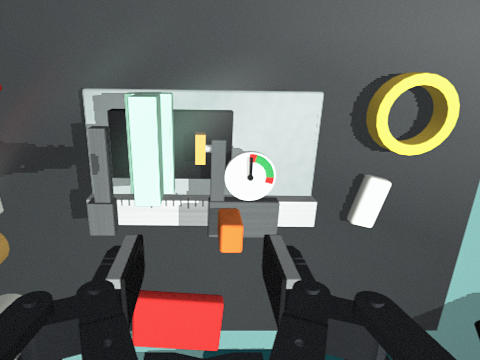

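Run:
```python
from h import *
d=np.load("w7.npz");K,E,im=d["K"],d["E"],d["im"]
for n,uv,z in [("jawface",(112,150),.045),("step L",(127,150),.046),("step Rtop",(172.5,150),.046),("step R low",(173,97),.046),("anvil",(195,150),.041),("gripTop c",(231,241),.089),("rib low end",(145,95),.078),("rib up end",(148,203),.078)]:
    print(n,np.round(p2w(np.add(uv,(120,60)),K,E,z)[0]*1000,1))
im2,K2,E2=cam("top"); hsv=cv2.cvtColor(im2,cv2.COLOR_RGB2HSV).astype(int)
m=np.zeros((480,640),bool);m[235:310,170:262]=1
b=blob(m&(hsv[...,0]>65)&(hsv[...,0]<92)&(hsv[...,1]>30)&(hsv[...,2]>150)); ys,xs=np.nonzero(b); w=p2w(np.c_[xs,ys],K2,E2,.06)*1000
print(len(xs),w.min(0),w.max(0),cv2.minAreaRect(w[:,:2].astype(np.float32)))
```

```text
jawface [520.1 169.4  45. ]
step L [519.8 184.4  46. ]
step Rtop [519.8 229.   46. ]
step R low [469.1 230.8  46. ]
anvil [521.  250.9  41. ]
gripTop c [596.4 285.   89. ]
rib low end [464.6 209.9  78. ]
rib up end [562.6 207.5  78. ]
255 [462.95826866 183.26703847  60.        ] [564.38998711 212.83024368  60.        ] ((511.8362121582031, 191.43896484375), (29.330720901489258, 102.09252166748047), 82.27798461914062)
```

Request:
servo_tool --deltas '[{"dx":38,"dy":14,"dz":0,"rx":0,"ry":0,"rz":0,"fingers":-0.3},{"dx":37,"dy":14,"dz":-25,"rx":0,"ry":0,"rz":0,"fingers":-0.25},{"dx":0,"dy":0,"dz":-45,"rx":0,"ry":0,"rz":0,"fingers":-0.2},{"dx":0,"dy":0,"dz":-45,"rx":0,"ry":0,"rz":0,"fingers":-0.2},{"dx":0,"dy":0,"dz":-30,"rx":0,"ry":0,"rz":0,"fingers":-0.2},{"dx":0,"dy":0,"dz":-14,"rx":0,"ry":0,"rz":0,"fingers":-0.2},{"dx":0,"dy":0,"dz":0,"rx":0,"ry":0,"rz":0,"fingers":-0.2},{"dx":0,"dy":0,"dz":0,"rx":0,"ry":0,"rz":0,"fingers":-0.2}]'

```text
clock: 14.55
tcp_pos: [0.5928, 0.2831, 0.1326]
orientation: [-0.0, -0.0, 1.0, 0.0]
wrist_force: [0.3, 0.4, 0.4]
finger_gap: 0.0513
```

Request:
servo_tool --deltas '[{"dx":0,"dy":0,"dz":0,"rx":0,"ry":0,"rz":0,"fingers":0.3},{"dx":0,"dy":0,"dz":0,"rx":0,"ry":0,"rz":0,"fingers":1},{"dx":0,"dy":0,"dz":0,"rx":0,"ry":0,"rz":0,"fingers":1},{"dx":0,"dy":0,"dz":0,"rx":0,"ry":0,"rz":0,"fingers":1}]' --newtons 25

```text
clock: 14.95
tcp_pos: [0.5937, 0.2844, 0.1346]
orientation: [0.002, -0.0, 1.0, 0.001]
wrist_force: [-1.4, 3.4, 6.4]
finger_gap: 0.0216
```

Request:
servo_tool --deltas '[{"dx":0,"dy":-4,"dz":0,"rx":0,"ry":0,"rz":0,"fingers":1},{"dx":0,"dy":-5,"dz":0,"rx":0,"ry":0,"rz":0,"fingers":1},{"dx":0,"dy":-5,"dz":0,"rx":0,"ry":0,"rz":0,"fingers":1},{"dx":0,"dy":-5,"dz":0,"rx":0,"ry":0,"rz":0,"fingers":1},{"dx":0,"dy":-4,"dz":0,"rx":0,"ry":0,"rz":0,"fingers":1},{"dx":0,"dy":-4,"dz":0,"rx":0,"ry":0,"rz":0,"fingers":1},{"dx":0,"dy":-4,"dz":0,"rx":0,"ry":0,"rz":0,"fingers":1}]'

```text
clock: 15.65
tcp_pos: [0.5934, 0.255, 0.1346]
orientation: [0.002, -0.001, 1.0, 0.003]
wrist_force: [-1.2, 9.3, 5.9]
finger_gap: 0.0213
```

Request:
servo_tool --deltas '[{"dx":0,"dy":-1,"dz":0,"rx":0,"ry":0,"rz":0,"fingers":1},{"dx":0,"dy":-1,"dz":0,"rx":0,"ry":0,"rz":0,"fingers":1},{"dx":0,"dy":-1,"dz":0,"rx":0,"ry":0,"rz":0,"fingers":1}]'

```text
clock: 15.95
tcp_pos: [0.5934, 0.252, 0.1347]
orientation: [0.002, -0.001, 1.0, 0.003]
wrist_force: [-1.2, 9.2, 5.0]
finger_gap: 0.0216
```

Request:
servo_tool --deltas '[{"dx":0,"dy":-1,"dz":0,"rx":0,"ry":0,"rz":0,"fingers":1},{"dx":0,"dy":-1,"dz":0,"rx":0,"ry":0,"rz":0,"fingers":1}]'

```text
clock: 16.15
tcp_pos: [0.5933, 0.2501, 0.1346]
orientation: [0.002, -0.001, 1.0, 0.003]
wrist_force: [-2.1, 9.5, 6.5]
finger_gap: 0.0215
```

Run:
```python
from h import *
s=env.get_state(); print(s["tcp_pos"],s["wrist_force"],s["clock"])
im,K,E=cam("wrist"); im2,_,_=cam("top"); im3,_,_=cam("side")
a=cv2.resize(im[:,:,::-1],(400,300)); b=cv2.resize(im2[230:310,160:280,::-1],(400,300),interpolation=cv2.INTER_CUBIC)
c=cv2.resize(im3[285:405,270:390,::-1],(400,300),interpolation=cv2.INTER_CUBIC)
cv2.imwrite("pics/w8.png",np.vstack([np.hstack([a,b]),np.hstack([c,cv2.resize(im[150:300,280:480,::-1],(400,300))])]))
```

```text
[0.59333476 0.25010386 0.13460089] [-2.08949324  9.49444968  6.46793943] 16.15
```

View pics/w8.png

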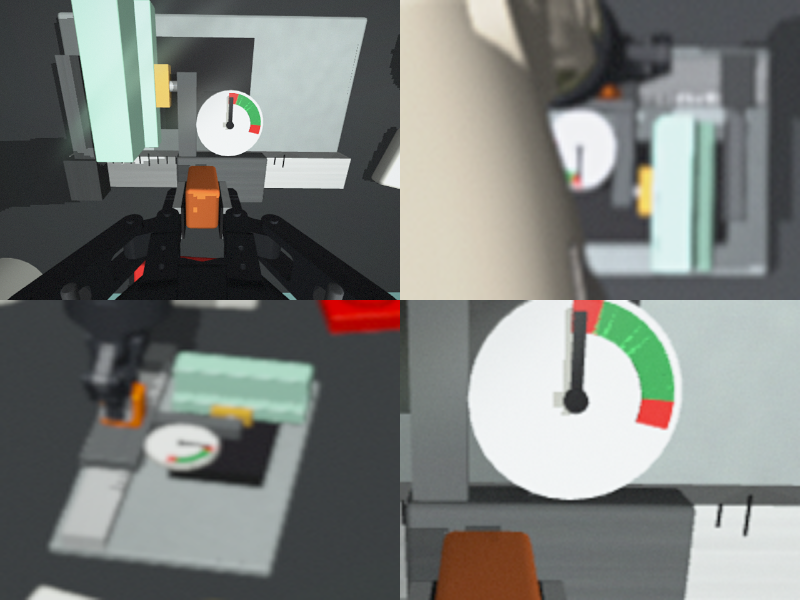

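Request:
servo_tool --deltas '[{"dx":0,"dy":-1,"dz":0,"rx":0,"ry":0,"rz":0,"fingers":1},{"dx":0,"dy":-1,"dz":0,"rx":0,"ry":0,"rz":0,"fingers":1},{"dx":0,"dy":-1,"dz":0,"rx":0,"ry":0,"rz":0,"fingers":1}]'

```text
clock: 16.6
tcp_pos: [0.5933, 0.2471, 0.1346]
orientation: [0.002, -0.001, 1.0, 0.003]
wrist_force: [-1.4, 10.4, 5.5]
finger_gap: 0.0213
```

Request:
servo_tool --deltas '[{"dx":0,"dy":-1,"dz":0,"rx":0,"ry":0,"rz":0,"fingers":1},{"dx":0,"dy":-1,"dz":0,"rx":0,"ry":0,"rz":0,"fingers":1}]'

```text
clock: 16.8
tcp_pos: [0.5933, 0.2451, 0.1346]
orientation: [0.002, -0.001, 1.0, 0.003]
wrist_force: [-1.2, 10.3, 6.3]
finger_gap: 0.0217
```

Request:
servo_tool --deltas '[{"dx":0,"dy":-1,"dz":0,"rx":0,"ry":0,"rz":0,"fingers":1},{"dx":0,"dy":-1,"dz":0,"rx":0,"ry":0,"rz":0,"fingers":1}]'

```text
clock: 17.0
tcp_pos: [0.5933, 0.2431, 0.1346]
orientation: [0.002, -0.001, 1.0, 0.003]
wrist_force: [-3.0, 9.7, 5.5]
finger_gap: 0.0217
```

```bash
cat > dial.py <<'E'
from h import *
def needle():
    s=env.get_state(); im,K,E=cam("wrist"); hsv=cv2.cvtColor(im,cv2.COLOR_RGB2HSV).astype(int)
    g=np.zeros((480,640),bool); g[100:380,200:520]=1
    g&=(hsv[...,0]>50)&(hsv[...,0]<75)&(hsv[...,1]>100)&(hsv[...,2]>80); 
    if g.sum()<50: print("no green"); return im
    ys,xs=np.nonzero(blob(g)); print("green extent",xs.min(),xs.max(),ys.min(),ys.max())
    x0,x1,y0,y1=xs.min()-60,xs.max()+10,ys.min()-15,ys.max()+60
    w=np.zeros_like(g); w[y0:y1,x0:x1]=1
    white=blob(w&(hsv[...,1]<25)&(hsv[...,2]>190)); h=np.zeros((480,640),np.uint8)
    cv2.fillConvexPoly(h,cv2.convexHull(np.argwhere(white)[:,::-1].astype(np.int32)),1)
    d=blob((h>0)&(hsv[...,2]<90)&(hsv[...,1]<120)); p=np.argwhere(d)[:,::-1].astype(float)
    dt=cv2.distanceTransform(d.astype(np.uint8),cv2.DIST_L2,3); hub=np.array(np.unravel_index(dt.argmax(),dt.shape))[::-1]
    v=p-hub; t=v[np.argmax((v**2).sum(1))]; print("hub",hub,"tip",t,"angle cw from up rad",round(float(np.arctan2(t[0],-t[1])),3),"n",len(p))
    print(s["tcp_pos"].round(4),s["wrist_force"].round(1),s["clock"]); return im
E
python3 -c "
from dial import *
im=needle(); cv2.imwrite('pics/w9.png',im[:,:,::-1])"
```

```text
green extent 378 416 151 200
hub [405 146] tip [-32.  -3.] angle cw from up rad -1.477 n 457
[0.5933 0.2431 0.1346] [-3.   9.7  5.5] 17.0
```

```bash
cat > dial.py <<'E'
from h import *
def needle(hub=(368,200),r0=12,r1=40):
    s=env.get_state(); im,K,E=cam("wrist"); v=im.max(2).astype(int)
    yy,xx=np.mgrid[:480,:640]; dx,dy=xx-hub[0],yy-hub[1]; r=np.hypot(dx,dy); m=(r>r0)&(r<r1)&(v<80)
    a=np.arctan2(dx[m].mean(),-dy[m].mean()); print("needle cw from up",round(float(a),3),m.sum(),s["tcp_pos"].round(4),s["wrist_force"].round(1),s["clock"]); return im
E
python3 -c "
from dial import *
needle()"
```

```text
needle cw from up 0.036 129 [0.5933 0.2429 0.1346] [-2.   8.6  7.1] 17.05
```

Request:
servo_tool --deltas '[{"dx":0,"dy":-1,"dz":0,"rx":0,"ry":0,"rz":0,"fingers":1},{"dx":0,"dy":-1,"dz":0,"rx":0,"ry":0,"rz":0,"fingers":1}]'

```text
clock: 17.3
tcp_pos: [0.5933, 0.2416, 0.1346]
orientation: [0.002, -0.001, 1.0, 0.004]
wrist_force: [-2.2, 13.4, 5.4]
finger_gap: 0.0209
```

Request:
servo_tool --deltas '[{"dx":0,"dy":-1,"dz":0,"rx":0,"ry":0,"rz":0,"fingers":1},{"dx":0,"dy":-1,"dz":0,"rx":0,"ry":0,"rz":0,"fingers":1}]'

```text
clock: 17.5
tcp_pos: [0.5932, 0.2399, 0.1346]
orientation: [0.002, -0.002, 1.0, 0.004]
wrist_force: [-1.6, 13.3, 6.3]
finger_gap: 0.0217
```

```bash
python3 -c "
from dial import *
needle()"
```

```text
needle cw from up 0.305 148 [0.5932 0.2399 0.1346] [-1.6 13.3  6.3] 17.5
```

Request:
servo_tool --deltas '[{"dx":0,"dy":-1,"dz":0,"rx":0,"ry":0,"rz":0,"fingers":1},{"dx":0,"dy":-1,"dz":0,"rx":0,"ry":0,"rz":0,"fingers":1},{"dx":0,"dy":-1,"dz":0,"rx":0,"ry":0,"rz":0,"fingers":1},{"dx":0,"dy":-0.5,"dz":0,"rx":0,"ry":0,"rz":0,"fingers":1},{"dx":0,"dy":0,"dz":0,"rx":0,"ry":0,"rz":0,"fingers":1}]'

```text
clock: 18.05
tcp_pos: [0.5932, 0.2365, 0.1346]
orientation: [0.002, -0.002, 1.0, 0.004]
wrist_force: [-1.3, 13.1, 4.9]
finger_gap: 0.0218
```

```bash
python3 -c "
from dial import *
needle()"
```

```text
needle cw from up 0.818 163 [0.5932 0.2365 0.1346] [-1.3 13.1  4.9] 18.05
```

Request:
servo_tool --deltas '[{"dx":0,"dy":0.7,"dz":0,"rx":0,"ry":0,"rz":0,"fingers":1},{"dx":0,"dy":0,"dz":0,"rx":0,"ry":0,"rz":0,"fingers":0.4},{"dx":0,"dy":0,"dz":0,"rx":0,"ry":0,"rz":0,"fingers":0.1},{"dx":0,"dy":0,"dz":0,"rx":0,"ry":0,"rz":0,"fingers":0.1},{"dx":0,"dy":0,"dz":0,"rx":0,"ry":0,"rz":0,"fingers":0.1}]'

```text
clock: 18.6
tcp_pos: [0.5923, 0.2328, 0.1317]
orientation: [-0.001, -0.0, 1.0, -0.0]
wrist_force: [-0.3, -0.2, -0.2]
finger_gap: 0.0389
```

```bash
python3 -c "
from dial import *
needle()"
```

```text
needle cw from up 1.264 208 [0.5923 0.2328 0.1317] [-0.3 -0.2 -0.2] 18.6
```

Request:
servo_tool --deltas '[{"dx":0,"dy":3,"dz":0,"rx":0,"ry":0,"rz":0,"fingers":0},{"dx":0,"dy":0,"dz":30,"rx":0,"ry":0,"rz":0,"fingers":0},{"dx":0,"dy":0,"dz":45,"rx":0,"ry":0,"rz":0,"fingers":0},{"dx":0,"dy":0,"dz":45,"rx":0,"ry":0,"rz":0,"fingers":0},{"dx":0,"dy":0,"dz":0,"rx":0,"ry":0,"rz":0,"fingers":0}]'

```text
clock: 19.15
tcp_pos: [0.5953, 0.2373, 0.2595]
orientation: [0.006, -0.0, 1.0, 0.001]
wrist_force: [0.9, -0.1, 0.1]
finger_gap: 0.0431
```

Run:
```python
from h import *
im,K,E=cam("wrist"); s=env.get_state(); print(s["tcp_pos"],s["clock"]); np.savez("w10.npz",K=K,E=E,im=im)
cv2.imwrite("pics/w10.png",cv2.resize(im[80:300,200:493,::-1],(800,600),interpolation=cv2.INTER_CUBIC))
```

```text
[0.5943794  0.23696825 0.25623465] 19.2
```

View pics/w10.png

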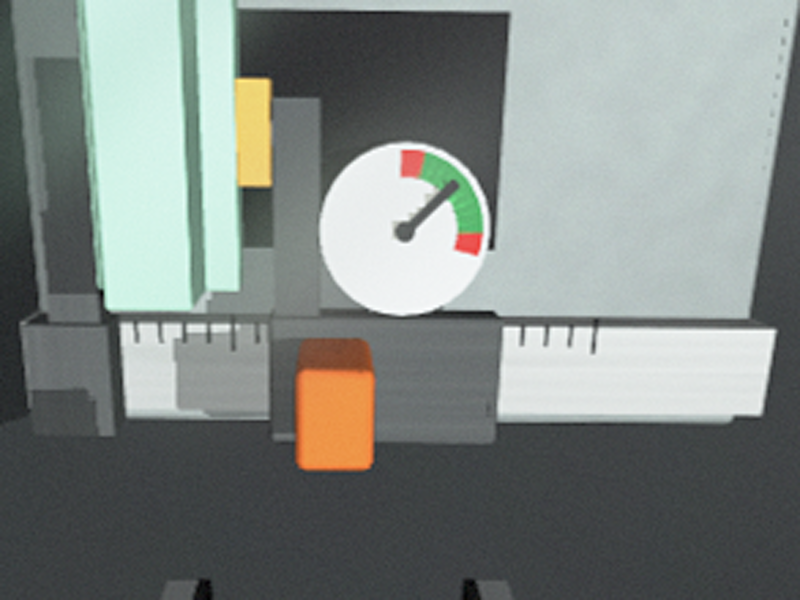

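Request:
servo_tool --deltas '[{"dx":-4,"dy":-41,"dz":0,"rx":0,"ry":0,"rz":0,"fingers":0.5},{"dx":-4,"dy":-41,"dz":0,"rx":0,"ry":0,"rz":0,"fingers":1},{"dx":-4,"dy":-41,"dz":0,"rx":0,"ry":0,"rz":0,"fingers":1},{"dx":-4,"dy":-41,"dz":0,"rx":0,"ry":0,"rz":0,"fingers":1},{"dx":-4,"dy":-41,"dz":0,"rx":0,"ry":0,"rz":0,"fingers":1},{"dx":-4,"dy":-41,"dz":0,"rx":0,"ry":0,"rz":0,"fingers":1},{"dx":0,"dy":-2,"dz":0,"rx":0,"ry":0,"rz":0,"fingers":1},{"dx":0,"dy":0,"dz":-30,"rx":0,"ry":0,"rz":0,"fingers":1}]'

```text
clock: 20.0
tcp_pos: [0.5703, -0.0133, 0.2242]
orientation: [0.003, 0.001, 1.0, -0.0]
wrist_force: [0.9, -0.1, 0.4]
finger_gap: -0.0001
```

Run:
```python
from h import *
im,K,E=cam("wrist"); s=env.get_state(); print(s["tcp_pos"],s["clock"],s["finger_gap"])
hsv=cv2.cvtColor(im,cv2.COLOR_RGB2HSV).astype(int); m=(hsv[...,0]>102)&(hsv[...,0]<122)&(hsv[...,1]>130)&(hsv[...,2]>80)
c=s["tcp_pos"]; tip=c+rot(s["orientation"]).apply([0,0,.073]); tp=w2p(tip,K,E)[0]; print("tip px",tp, tip)
n,l,st,ce=cv2.connectedComponentsWithStats(m.astype(np.uint8))
for i in range(1,n):
    if st[i,4]>150: print(st[i],ce[i],p2w(ce[i],K,E,.034)[0])
cv2.imwrite("pics/w11.png",im[:,:,::-1])
```

```text
[ 0.56695626 -0.01205263  0.21697508] 20.05 -2.2808421797982144e-05
tip px [327.74970474 286.81425845] [ 0.56658513 -0.01197417  0.14397606]
[307 214  41  41 231] [326.25541126 230.8008658 ] [ 0.57134373 -0.01160281  0.034     ]
[  84  350   84   70 3656] [123.95432166 380.095186  ] [ 0.71964352 -0.20449215  0.034     ]
```

View pics/w11.png

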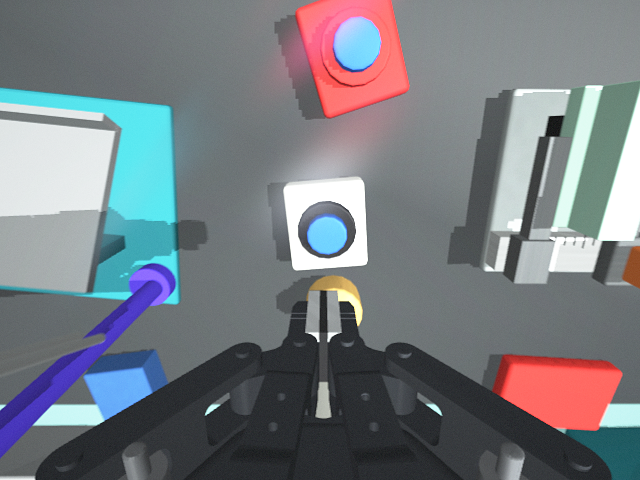

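Request:
servo_tool --deltas '[{"dx":0,"dy":0,"dz":-35,"rx":0,"ry":0,"rz":0,"fingers":1},{"dx":0,"dy":0,"dz":-30,"rx":0,"ry":0,"rz":0,"fingers":1},{"dx":0,"dy":0,"dz":-20,"rx":0,"ry":0,"rz":0,"fingers":1},{"dx":0,"dy":0,"dz":0,"rx":0,"ry":0,"rz":0,"fingers":1},{"dx":0,"dy":0,"dz":0,"rx":0,"ry":0,"rz":0,"fingers":1}]'

```text
clock: 20.55
tcp_pos: [0.568, -0.0109, 0.1367]
orientation: [-0.001, -0.001, 1.0, 0.0]
wrist_force: [0.8, -0.6, -0.3]
finger_gap: 0.0
```

Request:
servo_tool --deltas '[{"dx":0,"dy":0,"dz":-4,"rx":0,"ry":0,"rz":0,"fingers":1},{"dx":0,"dy":0,"dz":-4,"rx":0,"ry":0,"rz":0,"fingers":1},{"dx":0,"dy":0,"dz":0,"rx":0,"ry":0,"rz":0,"fingers":1}]'

```text
clock: 20.85
tcp_pos: [0.5686, -0.0115, 0.1293]
orientation: [0.0, -0.0, 1.0, 0.0]
wrist_force: [0.1, -0.0, 1.0]
finger_gap: 0.0003
```

Request:
servo_tool --deltas '[{"dx":0,"dy":0,"dz":-3,"rx":0,"ry":0,"rz":0,"fingers":1},{"dx":0,"dy":0,"dz":-3,"rx":0,"ry":0,"rz":0,"fingers":1},{"dx":0,"dy":0,"dz":0,"rx":0,"ry":0,"rz":0,"fingers":1}]'

```text
clock: 21.15
tcp_pos: [0.5682, -0.0115, 0.1226]
orientation: [-0.001, -0.0, 1.0, 0.0]
wrist_force: [0.5, -0.9, -0.6]
finger_gap: 0.0
```

Request:
servo_tool --deltas '[{"dx":0,"dy":0,"dz":-3,"rx":0,"ry":0,"rz":0,"fingers":1},{"dx":0,"dy":0,"dz":0,"rx":0,"ry":0,"rz":0,"fingers":1}]'

```text
clock: 21.35
tcp_pos: [0.5686, -0.0116, 0.1199]
orientation: [-0.0, -0.0, 1.0, 0.0]
wrist_force: [-0.5, -1.0, 2.7]
finger_gap: -0.0001
```

Request:
servo_tool --deltas '[{"dx":0,"dy":0,"dz":-3,"rx":0,"ry":0,"rz":0,"fingers":1},{"dx":0,"dy":0,"dz":0,"rx":0,"ry":0,"rz":0,"fingers":1}]'

```text
clock: 21.55
tcp_pos: [0.5687, -0.0116, 0.1171]
orientation: [0.0, -0.0, 1.0, -0.0]
wrist_force: [-0.8, -0.8, 3.9]
finger_gap: 0.0002
```

Request:
servo_tool --deltas '[{"dx":0,"dy":0,"dz":-2,"rx":0,"ry":0,"rz":0,"fingers":1},{"dx":0,"dy":0,"dz":0,"rx":0,"ry":0,"rz":0,"fingers":1}]'

```text
clock: 21.75
tcp_pos: [0.5687, -0.0116, 0.1152]
orientation: [0.0, -0.0, 1.0, -0.0]
wrist_force: [0.4, 0.9, 6.2]
finger_gap: -0.0
```

Request:
servo_tool --deltas '[{"dx":0,"dy":0,"dz":-1.5,"rx":0,"ry":0,"rz":0,"fingers":1},{"dx":0,"dy":0,"dz":0,"rx":0,"ry":0,"rz":0,"fingers":1},{"dx":0,"dy":0,"dz":0,"rx":0,"ry":0,"rz":0,"fingers":1}]'

```text
clock: 22.05
tcp_pos: [0.5687, -0.0116, 0.1146]
orientation: [0.0, -0.0, 1.0, -0.0]
wrist_force: [-1.7, -0.4, 10.2]
finger_gap: -0.0005
```

Request:
servo_tool --deltas '[{"dx":0,"dy":0,"dz":15,"rx":0,"ry":0,"rz":0,"fingers":1},{"dx":0,"dy":0,"dz":40,"rx":0,"ry":0,"rz":0,"fingers":1},{"dx":-10,"dy":20,"dz":45,"rx":0,"ry":0,"rz":0,"fingers":1},{"dx":-10,"dy":40,"dz":40,"rx":0,"ry":0,"rz":0,"fingers":1},{"dx":-10,"dy":40,"dz":40,"rx":0,"ry":0,"rz":0,"fingers":1},{"dx":-10,"dy":40,"dz":10,"rx":0,"ry":0,"rz":0,"fingers":1},{"dx":0,"dy":0,"dz":0,"rx":0,"ry":0,"rz":0,"fingers":1},{"dx":0,"dy":0,"dz":0,"rx":0,"ry":0,"rz":0,"fingers":1}]'

```text
clock: 22.85
tcp_pos: [0.5307, 0.1189, 0.2927]
orientation: [-0.0, -0.002, 1.0, -0.0]
wrist_force: [0.2, -0.5, -0.3]
finger_gap: -0.0004
```

Run:
```python
from h import *
im,K,E=cam("wrist"); s=env.get_state(); print(s["tcp_pos"],s["clock"],s["wrist_force"])
cv2.imwrite("pics/w12.png",im[:,:,::-1])
```

```text
[0.53078214 0.11800798 0.29210051] 22.9 [-0.37280455  0.44743024 -0.78492734]
```

Run:
```python
from h import *
d=np.load("w10.npz"); im,K,E=cam("wrist"); s=env.get_state()
h=w2p(p2w((348,165),d["K"],d["E"],.055),K,E)[0]; print(h)
hsv=cv2.cvtColor(im,cv2.COLOR_RGB2HSV).astype(int); yy,xx=np.mgrid[:480,:640]
w=(np.hypot(xx-h[0],yy-h[1])<45)&(hsv[...,2]>215)&(hsv[...,1]<20)
ys,xs=np.nonzero(blob(w)); print("white",xs.min(),xs.max(),ys.min(),ys.max())
near=np.hypot(xx-h[0],yy-h[1])<30
v=im.max(2); D=blob(near&(v<90)&(hsv[...,1]<60)); dt=cv2.distanceTransform(D.astype(np.uint8),2,3)
hub=np.array(np.unravel_index(dt.argmax(),dt.shape))[::-1]; p=np.argwhere(D)[:,::-1]-hub; t=p[np.argmax((p**2).sum(1))]; print("hub",hub,"tip",t,"ang",np.arctan2(t[0],-t[1]),D.sum())
red=np.argwhere(near&((hsv[...,0]<8)|(hsv[...,0]>172))&(hsv[...,1]>100))[:,::-1]-hub; gr=np.argwhere((np.hypot(xx-h[0],yy-h[1])<40)&(abs(hsv[...,0]-65)<15)&(hsv[...,1]>90)&(v>100))[:,::-1]-hub
a=np.arctan2(gr[:,0],-gr[:,1]); print("green angles",np.percentile(a,[2,98]),len(gr)); print(s["clock"])
b=cut_out("block","wrist"); print([(x["confidence"],x["extent"]) for x in b[:2]])
```

```text
[468.76039908 232.96097488]
white 439 513 197 255
hub [476 254] tip [-30  -2] ang -1.5042281630190728 110
green angles [-0.07391382  0.43103212] 177
22.95
[(0.86, [368.0, 144.0, 423.2, 263.7])]
```

Run:
```python
import cv2,numpy as np
im=cv2.imread("pics/w12.png")[195:262,435:515]; g=im.max(2)
hsv=cv2.cvtColor(im,cv2.COLOR_BGR2HSV).astype(int)
ch=np.where((abs(hsv[...,0]-65)<18)&(hsv[...,1]>90),'g',np.where(((hsv[...,0]<8)|(hsv[...,0]>170))&(hsv[...,1]>100),'r',np.where(g<110,'#',np.where(g>200,'.','-'))))
for r in ch[::2]: print(''.join(r))
```

```text
--------##################################################-.....................
--------##################################################-.....................
--------##################################################......................
-------##################################################-......................
-------##################################################-......................
------################-----...........--#################.......................
------###########----......................-############-.......................
------########---..............rrrrrr.gggg.....-########-.......................
------#####---.................rrrrrr-ggggggg....-######........................
-----####---..................rrrrrr.ggggggggggg...-###-........................
-----##---...........................ggggggggggggg..-##-........................
-----#--................................ggggg##gggg..-#.........................
-------..................................-g###ggggg.............................
-----..................................-####ggg
[... 953 characters left out ...]
....................................................
-------.........................................................................
---------.......................................................................
--#########-............................--#####---------------------------------
-#############-.....................-################-------------------------##
#######################------###########################-----#----#-------#####-
-------------------------------------------------------#-.-.......-......-......
-----------------------------------------------------------......-.......-......
----------------------------------------------------------.......#......--......
```

The needle is still mid-green, so I'm handing in.

```bash
python3 -c "
from workcell import job
print(job.hand_in())"
```

```text
the job is handed in; nothing more can be done
None
```

I finished the task and handed the job in at about 23 s of the allowed 72 s; no verdict was reported.

- **Caliper:** I opened the jaw by its orange grip to a gap of about 82 mm.
- **Block:** I took the mint block off the slope by its rib, coming in square to the slope. I laid it on the black bed, and it made contact there and was let go of.
- **Closing:** I slid the jaw shut slowly until the needle was in the green (about 0.8 rad, or 5 mm of anvil), then let go. The pull on the grip peaked at about 13 N, of which about 9 N is slide friction.
- **Hold key:** I pressed the blue key on the white console with about 10 N until it stopped moving, then drew the arm clear.

**Last checks:** After the key press the needle was still in the middle of the green and the wrist force was near zero. The arm stood clear at a height of 0.29 m.

**Failed or not checked:**
- Two of my needle-reading scripts gave wrong angles. I settled it with a direct look before the key press, and a text print of the dial's pixels after it.
- The final picture could not be viewed because the 12-picture limit was reached.
- The key springing back, and the bystanders staying put, were not measured. I saw no contact with any bystander.

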